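# Fetch the tamper from the crock

## Task

The little wooden soil tamper has been left at the bottom of one of the two deep white crocks. Reach down into that crock, lift the tamper out by its handle and set it down gently, upright on its foot, in the empty bay of the wooden tool tray. Leave both crocks standing where they are.

Things in the scene. Friction and masses are not known exactly. Their poses are not given: they have to be found in the camera images.
- tamper_top (a point): Centre of the top face of the handle of the loose wooden soil tamper: brown wood, like a small stamp, 50 mm tall, about 80 g. It stands on a round foot 44 mm across, 12 mm thick; above a short cone the straight round handle, 18 mm across, runs from 17 to 50 mm above the underside. z points up. It stands within 6 mm of the middle of its crock, its top 24 mm below the rim: pinch the handle's upper 14 to 18 mm.
- crock_mouth (a point): Centre of the mouth, at rim height, of the tamper's crock: straight round white ceramic, loose on the table, 0.75 kg, 80 mm tall, 94 mm across outside, 84 mm inside, inner floor 6 mm above the table (74 mm deep). Fully opened fingers do not fit into the mouth, and a gripper's wider knuckles or body may meet the rim once the fingertips are some 43 mm below it. z up.
- spare_crock_mouth (a point): The same point of a second crock, exactly alike, which holds a squat amber jar with a metal cap (44 mm across, 42 mm tall) in place of the tamper. The two crocks swap places from start to start.
- tray_bay (a point): Centre of the floor of the empty bay of the low wooden tool tray, 7 mm above the table. The tray (130 by 250 mm, fixed, rim 22 mm above the table) has two bays, each about 116 mm (tray x) by 114 mm (tray y) inside; the other bay, towards -y of this point, holds a dark wooden dibber and a bundle of white plant labels. x and y run along the tray's short and long sides, z up.
Not all that is in view belongs to the job. What is shaped like the part that bears crock_mouth but red is not meant.

How it is judged:
By the outcome, as a careful person would: the job done as asked, in the order asked, and still so for the second after the job is handed in, with the robot touching nothing.
It also fails if it takes over 48 s, if anything falls off the work surface, if the arm or the gripper's body presses on something with over 40 N, if the wrist force passes 120 N, or if a joint passes its speed limit or range.

## Robot

A 6-joint arm with a two-finger parallel gripper is mounted at the origin on the work surface. World frame = base frame: x ahead of the robot, y to its left, z up, the work surface at z = 0. Lengths are in mm, angles in degrees, forces in N, time in s.
With the tool pointing down it reaches from about 300 to 850 mm from the base axis. Payload 4.2 kg.
Tool frame: the origin (TCP) lies on the centre line of the jaws, within the pads' length; the fingertips stand 8 mm ahead of it and the grasp point (between the pads) lies 11 mm behind it; z points along the fingers, y is the line along which they close (so a half turn about z gives the same grasp; the last joint's range is limited). The gripper opens to 91 mm and grips with 3 to 60 N. Pads are 32 mm wide; open, the fingers measure 118 mm over their backs; the gripper's body (76 mm by 178 mm) begins 60 mm behind the grasp point.
Start: joints at [-1.146, 18.312, 89.639, -0, 72.044, -1.146], TCP at [575.015, 0, 221.976] pointing down, gripper open.
Joint ranges: [-177.97, 177.97], [-48.28, 115.42], [12.27, 149.76], [-77.06, 257.06], [2.81, 150.46], [-146.56, 146.56]. Speed limits (degrees/s): [147.25, 147.25, 180, 180, 180, 180].

## Interface

Orientations are given as a 3x3 rotation matrix whose columns are the frame's x, y, z axes.
In Python, from cell import * gives the robot as it stands.
- The arm moves only by the shell command python3 -m inch 'ROWS' [FORCE]. ROWS is JSON, a list of rows, each an object of numbers: "tx", "ty", "tz": the shift along the tool's x, y, z in m; "ax", "ay", "az": the turn, a rotation vector about the tool's x, y, z in rad; "hand": the gripper's target within -1 to 1 (shut at 1, half-way at 0, fully open at -1). In form: [{"tx": .., "ty": .., "tz": .., "ax": .., "ay": .., "az": .., "hand": ..}, ...]. A call has 1 to 5 rows; each row is the pose to reach, as a shift and turn from the pose commanded when the call began, along the tool's axes at that moment; what a row does not reach only later rows make up. A row lasts 1/8 s, in which the tool goes at most 62.5 mm and 10.7 degrees, less where a joint would pass 70% of its speed; a pose out of reach is approached as far as the arm can. A call with a gripper value outside its range is refused whole. The fingers move at their own pace and stop on an object; FORCE is the grip in N (left out, the last holds). Time passes only in rows, so rows that repeat a pose let the fingers close. It gives the time, the measured TCP pose, the force, the opening and the grip force at its end, in the units of the state.
- sense(): the state, without advancing time (a new reading comes with each control period).
- snapshot(name): name is "scene" or "side" or "wrist"; returns the picture (420x560x3 uint8, blue, green, red); there is no depth.
- camera_info(name): a dict with "mtx" (3x3 intrinsics, pixels), "R" (3x3) and "t" (3): a world point X has camera coordinates R X + t. Camera axes: x right, y down, z forward; pixel columns grow to the right and rows downward; lengths in mm; the calibration is good to about 2 mm. The wrist camera is an equidistant fisheye: a pixel r from the principal point sees the ray r / f radians off the axis. A picture is of the moment at which its call begins: read the wrist's pose just before it. camera_info takes no time and is no camera call; for the wrist camera it gives the pose at the moment of the call.
- close_job(): hands the job in; it is judged then, once.
The state is a dict: "time_s": time; "qpos": joint angles; "qd": joint speeds; "tau": joint torques, N m; "position": TCP position; "ee_rot": TCP orientation; "ft_force": force on the tool from outside, world axes, zero at the start; "torque": the same for the moment, N m; "width": finger opening in mm; "grasp_force": force on a finger pad.
Only numpy, scipy, OpenCV 4.12 (cv2) and the standard library are available. Lean on these libraries where they do the work, as an engineer would, in place of code of your own. Each camera call takes 0.05 s, during which the arm holds its last target. There are 200 camera calls.

## Working session

There is one attempt and no reset: what is moved stays moved. The work goes in short steps, Python scripts to look and compute and a shell command to move; the robot and the scene stay as the last step left them, time stands still between calls to the robot, and variables do not carry over. Pictures are saved under pics/ and viewed, at most 10 in all, crops included, and the job is handed in when it is done.

```bash
mkdir -p pics
python3 - <<'E'
from cell import *
import cv2,numpy as np
for n in ("scene","side","wrist"):
    c=camera_info(n);im=snapshot(n);cv2.imwrite(f"pics/{n}0.png",im)
    print(n,np.round(c["mtx"],1).tolist(),np.round(c["R"],3).tolist(),np.round(c["t"],0).tolist())
a=cv2.imread("pics/scene0.png")
s=sense();print(s["time_s"],s["ee_rot"],s["width"])
E
```

```text
scene [[511.9, 0.0, 282.6], [0.0, 511.9, 212.8], [0.0, 0.0, 1.0]] [[-0.25, 0.968, -0.013], [0.812, 0.203, -0.548], [-0.528, -0.147, -0.837]] [144.0, -398.0, 1450.0]
side [[496.8, 0.0, 277.8], [0.0, 496.8, 201.9], [0.0, 0.0, 1.0]] [[-0.961, -0.277, 0.015], [-0.193, 0.627, -0.755], [0.2, -0.728, -0.656]] [507.0, 145.0, 919.0]
wrist [[325.2, 0.0, 273.7], [0.0, 325.2, 215.6], [0.0, 0.0, 1.0]] [[1.0, -0.0, -0.003], [0.0, -0.959, 0.284], [-0.003, -0.284, -0.959]] [-574.0, -33.0, 392.0]
0.15 [[-3.35404602e-05  9.99999112e-01 -1.33217480e-03]
 [ 9.99999999e-01  3.35491629e-05  6.51036226e-06]
 [ 6.55504983e-06 -1.33217458e-03 -9.99999113e-01]] 91.48343408555674
```

View pics/scene0.png

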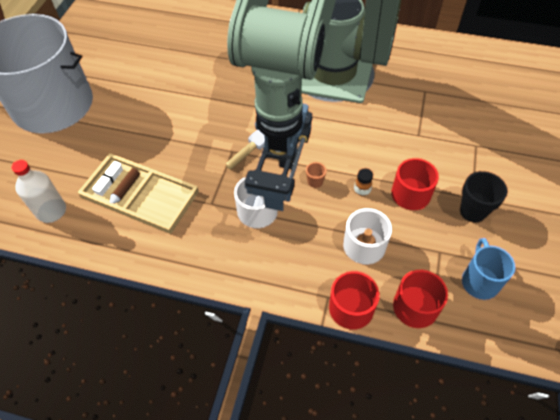

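View pics/wrist0.png

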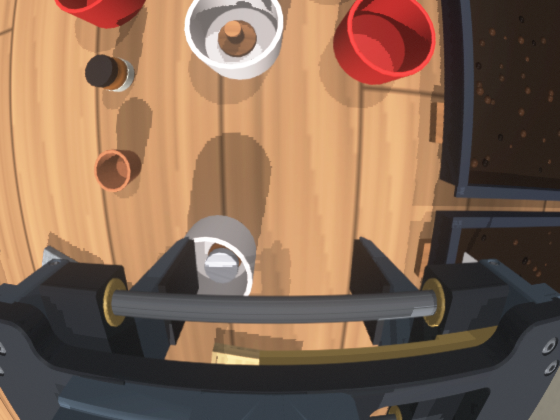

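The tamper is in the white crock at scene (367,232) / wrist (235,32). The spare crock is under the gripper at scene (257,198), and the tray's empty bay is at about (160,200). I'll enlarge the scene crops next.

Run:
```python
import cv2,numpy as np
a=cv2.imread("pics/scene0.png")
k=dict(fx=5,fy=5,interpolation=cv2.INTER_CUBIC)
A=cv2.resize(a[195:275,330:405],None,**k);B=cv2.resize(a[150:235,75:205],None,fx=3,fy=3,interpolation=cv2.INTER_CUBIC)
o=np.zeros((400,775,3),np.uint8);o[:,:375]=A;o[:255,380:770]=B;cv2.imwrite("pics/crop.png",o)
```

```text
(no output)
```

View pics/crop.png

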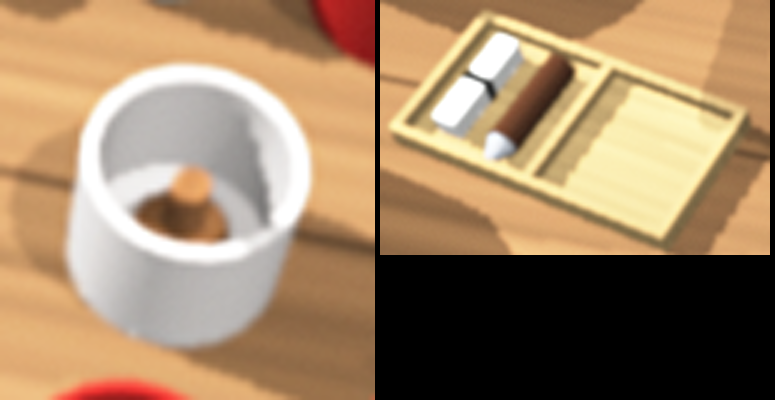

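The crop gives these scene pixels:
- Crock mouth: (368.5,227.3)
- Handle top: (368,231)
- Tray rim corners: (78.5,194), (110,154), (197.5,187), (171,231)

```bash
cat > h.py <<'E'
from cell import *
import numpy as np,cv2
def ray(c,uv,fish=False):
    K=c["mtx"];d=np.array([(uv[0]-K[0][2])/K[0][0],(uv[1]-K[1][2])/K[1][1],1.])
    if fish:
        r=np.hypot(d[0],d[1]);d=np.array([d[0]/r*np.sin(r),d[1]/r*np.sin(r),np.cos(r)])
    R=np.array(c["R"]);return -R.T@c["t"],R.T@d
def at(c,uv,z,fish=False):
    o,d=ray(c,uv,fish);return (o+d*(z-o[2])/d[2])
E
python3 - <<'E'
from h import *
np.set_printoptions(precision=1,suppress=True)
c=camera_info("scene");w=camera_info("wrist")
print("mouth",at(c,(368.5,227.3),80),"rim L/R",at(c,(345.2,227.5),80),at(c,(391.8,227.5),80))
print("top",at(c,(368,231.2),56),"wrist top",at(w,(234,29),56,True))
print("wrist rim bottom/left/right",[at(w,p,80,True) for p in((238,77),(187,27),(284,27))])
print("spare",at(c,(256,195),80))
T=[at(c,p,22)[:2] for p in((78.5,193.8),(110,154),(197.5,187),(170.8,230.8))]
T=np.array(T);print(T,[np.linalg.norm(T[i]-T[i-1]) for i in range(4)])
m=T.mean(0);y=(T[2]+T[3]-T[0]-T[1]);y/=np.linalg.norm(y);print("bay",m+60*y,"y",y)
E
```

```text
mouth [537.6 177.2  80. ] rim L/R [549.9 130.   80. ] [526.2 224.5  80. ]
top [532.2 178.3  56. ] wrist top [534.9 177.   56. ]
wrist rim bottom/left/right [array([541.8, 122.4,  80. ]), array([492.7, 175.4,  80. ]), array([584.2, 171. ,  80. ])]
spare [514.9 -75.   80. ]
[[ 573.8 -495.4]
 [ 444.4 -475.2]
 [ 487.6 -230.1]
 [ 616.4 -247.2]] [np.float64(251.83184845300104), np.float64(130.97434874131022), np.float64(248.82251226559137), np.float64(129.91148574459461)]
bay [ 540.8 -302.9] y [0.2 1. ]
```

The tray measures 250 × 130 and the rim 96 across, so the positions agree with the given sizes. The tamper top is at about (534,178), the mouth at about (537,177) and the bay at about (541,-303). I'll move above the crock with the fingers partly closed, then check from near.

```bash
python3 -m inch '[{"tx":0.05,"ty":-0.012,"hand":0.32},{"tx":0.10,"ty":-0.025,"tz":0.02,"hand":0.32},{"tx":0.145,"ty":-0.035,"tz":0.04,"hand":0.32},{"tx":0.178,"ty":-0.039,"tz":0.06,"hand":0.32},{"tx":0.178,"ty":-0.039,"tz":0.06,"hand":0.32}]' 20
python3 -m inch '[{"tx":0,"hand":0.32},{"tx":0,"hand":0.32}]'
python3 - <<'E'
from h import *
s=sense();print(s["position"],s["width"],s["qd"]);w=camera_info("wrist")
im=snapshot("wrist");cv2.imwrite("pics/w1.png",im)
for p in((536,178,80),(534,178,56)):
    q=np.array(w["R"])@p+w["t"];r=np.hypot(q[0],q[1]);k=np.arctan2(r,q[2])/r*w["mtx"][0][0];print(q[0]*k+w["mtx"][0][2],q[1]*k+w["mtx"][1][2])
E
```

```text
[5.74644102e+02 5.60609848e-03 2.21311532e+02] 91.48343408555674 [ 0.05398667 -0.09415257 -0.22884785 -0.01594153  0.06995937  0.00904209]
232.09148588537275 21.143145417925155
233.0937146351579 28.092596443749898invalid input
invalid input
```

View pics/w1.png

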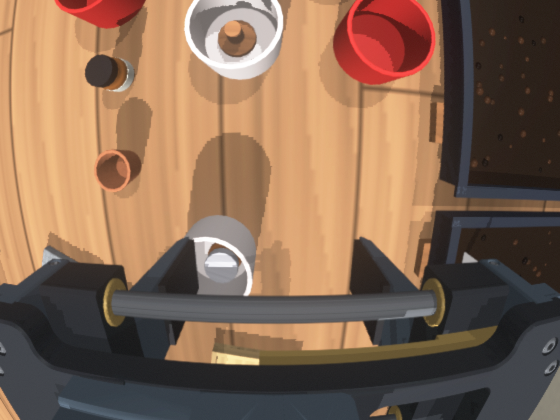

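The view hasn't changed and both calls were refused, so rows probably need every key.

```bash
python3 -m inch '[{"tx":0.05,"ty":-0.012,"tz":0,"ax":0,"ay":0,"az":0,"hand":0.32},{"tx":0.10,"ty":-0.025,"tz":0.02,"ax":0,"ay":0,"az":0,"hand":0.32},{"tx":0.145,"ty":-0.035,"tz":0.04,"ax":0,"ay":0,"az":0,"hand":0.32},{"tx":0.178,"ty":-0.039,"tz":0.06,"ax":0,"ay":0,"az":0,"hand":0.32},{"tx":0.178,"ty":-0.039,"tz":0.06,"ax":0,"ay":0,"az":0,"hand":0.32}]' 20
python3 -m inch '[{"tx":0,"ty":0,"tz":0,"ax":0,"ay":0,"az":0,"hand":0.32},{"tx":0,"ty":0,"tz":0,"ax":0,"ay":0,"az":0,"hand":0.32},{"tx":0,"ty":0,"tz":0,"ax":0,"ay":0,"az":0,"hand":0.32}]'
python3 - <<'E'
from h import *
s=sense();print(s["position"],s["width"],s["qd"]);w=camera_info("wrist")
im=snapshot("wrist");cv2.imwrite("pics/w2.png",im)
for p in((536,178,80),(534,178,56)):
    q=np.array(w["R"])@p+w["t"];r=np.hypot(q[0],q[1]);k=np.arctan2(r,q[2])/r*w["mtx"][0][0];print(q[0]*k+w["mtx"][0][2],q[1]*k+w["mtx"][1][2])
E
```

```text
time_s: 0.82
position: [534.5, 179.5, 160.2]
ee_rot: [[-0.003, 1.0, -0.004], [1.0, 0.003, -0.001], [-0.001, -0.004, -1.0]]
ft_force: [0.3, 0.0, 0.9]
width: 44.2
grasp_force: 0.0
time_s: 1.2
position: [536.5, 177.2, 162.6]
ee_rot: [[0.001, 1.0, 0.001], [1.0, -0.001, 0.0], [0.0, 0.001, -1.0]]
ft_force: [-0.7, 0.4, 0.0]
width: 31.0
grasp_force: 0.0
[536.52931722 177.17557357 162.57487724] 30.987914253281556 [ 0.19896779  0.04864575  0.15869371  0.10127292 -0.00351494 -0.01569331]
272.65164041426345 222.94129162657424
270.4161886770246 214.4565711234912
```

View pics/w2.png

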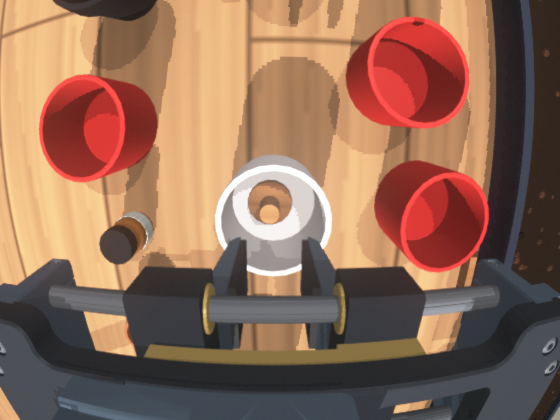

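The handle top at (270,214) is where I predicted it, so the tamper is at (533.8,178.2). The rim centre at (273.5,220) puts the mouth at about (537,180). I'll shift 2.5 mm in -x and descend, checking the force.

```bash
python3 -m inch '[{"tx":0.001,"ty":-0.0025,"tz":0.02,"ax":0,"ay":0,"az":0,"hand":0.32},{"tx":0.001,"ty":-0.0025,"tz":0.04,"ax":0,"ay":0,"az":0,"hand":0.32},{"tx":0.001,"ty":-0.0025,"tz":0.06,"ax":0,"ay":0,"az":0,"hand":0.32},{"tx":0.001,"ty":-0.0025,"tz":0.075,"ax":0,"ay":0,"az":0,"hand":0.32},{"tx":0.001,"ty":-0.0025,"tz":0.075,"ax":0,"ay":0,"az":0,"hand":0.32}]'
python3 -m inch '[{"tx":0,"ty":0,"tz":0,"ax":0,"ay":0,"az":0,"hand":0.32},{"tx":0,"ty":0,"tz":0,"ax":0,"ay":0,"az":0,"hand":0.32}]'
```

```text
time_s: 1.88
position: [533.0, 178.6, 86.1]
ee_rot: [[0.0, 1.0, -0.002], [1.0, -0.0, -0.001], [-0.001, -0.002, -1.0]]
ft_force: [0.4, -0.3, 0.4]
width: 30.9
grasp_force: 0.0
time_s: 2.12
position: [534.1, 179.2, 87.8]
ee_rot: [[-0.0, 1.0, 0.002], [1.0, 0.0, 0.001], [0.001, 0.002, -1.0]]
ft_force: [0.5, 0.1, 0.7]
width: 30.8
grasp_force: 0.0
```

```bash
python3 -m inch '[{"tx":0,"ty":0,"tz":0.012,"ax":0,"ay":0,"az":0,"hand":0.32},{"tx":0,"ty":0,"tz":0.024,"ax":0,"ay":0,"az":0,"hand":0.32},{"tx":0,"ty":0,"tz":0.034,"ax":0,"ay":0,"az":0,"hand":0.32},{"tx":0,"ty":0,"tz":0.040,"ax":0,"ay":0,"az":0,"hand":0.32},{"tx":0,"ty":0,"tz":0.040,"ax":0,"ay":0,"az":0,"hand":0.32}]'
python3 -m inch '[{"tx":0,"ty":0,"tz":0,"ax":0,"ay":0,"az":0,"hand":0.32},{"tx":0,"ty":0,"tz":0,"ax":0,"ay":0,"az":0,"hand":0.32}]'
python3 - <<'E'
from h import *
cv2.imwrite("pics/w3.png",snapshot("wrist")); s=sense();print(s["position"],s["ft_force"])
E
```

```text
time_s: 2.75
position: [533.2, 178.9, 46.3]
ee_rot: [[0.0, 1.0, -0.001], [1.0, -0.0, -0.0], [-0.0, -0.001, -1.0]]
ft_force: [-0.3, 0.1, -0.0]
width: 30.9
grasp_force: 0.0
time_s: 3.0
position: [533.8, 179.1, 47.3]
ee_rot: [[0.0, 1.0, 0.001], [1.0, -0.0, 0.0], [0.0, 0.001, -1.0]]
ft_force: [-0.1, 0.3, -0.3]
width: 30.7
grasp_force: 0.0
[533.80204375 179.06847572  47.35913529] [ 0.07799682  0.64093305 -0.19201462]
```

View pics/w3.png

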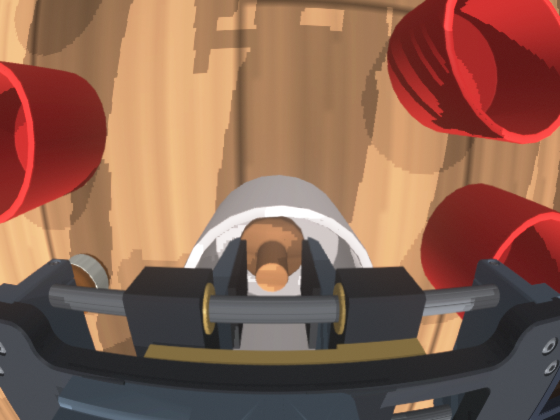

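The handle top at (271,272) lies centred between the fingers, and both fingers are inside the mouth without touching. I'll close now.

```bash
python3 -m inch '[{"tx":0,"ty":0,"tz":0,"ax":0,"ay":0,"az":0,"hand":0.7},{"tx":0,"ty":0,"tz":0,"ax":0,"ay":0,"az":0,"hand":0.8},{"tx":0,"ty":0,"tz":0,"ax":0,"ay":0,"az":0,"hand":0.9},{"tx":0,"ty":0,"tz":0,"ax":0,"ay":0,"az":0,"hand":1},{"tx":0,"ty":0,"tz":0,"ax":0,"ay":0,"az":0,"hand":1}]' 20
python3 -m inch '[{"tx":0,"ty":0,"tz":0,"ax":0,"ay":0,"az":0,"hand":1},{"tx":0,"ty":0,"tz":-0.003,"ax":0,"ay":0,"az":0,"hand":1},{"tx":0,"ty":0,"tz":-0.01,"ax":0,"ay":0,"az":0,"hand":1},{"tx":0,"ty":0,"tz":-0.018,"ax":0,"ay":0,"az":0,"hand":1},{"tx":0,"ty":0,"tz":-0.026,"ax":0,"ay":0,"az":0,"hand":1}]'
```

```text
time_s: 3.68
position: [533.5, 179.0, 47.1]
ee_rot: [[0.0, 1.0, 0.0], [1.0, -0.0, 0.0], [0.0, 0.0, -1.0]]
ft_force: [-1.0, -0.4, 2.1]
width: 17.2
grasp_force: 20.0
time_s: 4.3
position: [533.7, 179.0, 73.7]
ee_rot: [[-0.0, 1.0, 0.001], [1.0, 0.0, 0.0], [0.0, 0.001, -1.0]]
ft_force: [-0.3, 0.4, -1.2]
width: 16.9
grasp_force: 20.0
```

```bash
python3 -m inch '[{"tx":0,"ty":0,"tz":-0.02,"ax":0,"ay":0,"az":0,"hand":1},{"tx":0,"ty":0,"tz":-0.045,"ax":0,"ay":0,"az":0,"hand":1},{"tx":0,"ty":0,"tz":-0.075,"ax":0,"ay":0,"az":0,"hand":1},{"tx":0,"ty":0,"tz":-0.105,"ax":0,"ay":0,"az":0,"hand":1},{"tx":0,"ty":0,"tz":-0.117,"ax":0,"ay":0,"az":0,"hand":1}]'
python3 -m inch '[{"tx":0,"ty":0,"tz":0,"ax":0,"ay":0,"az":0,"hand":1},{"tx":0,"ty":0,"tz":0,"ax":0,"ay":0,"az":0,"hand":1}]'
python3 - <<'E'
from h import *
cv2.imwrite("pics/w4.png",np.hstack([snapshot("wrist")[100:400,100:450],snapshot("side")[0:300,60:500]])); s=sense();print(s["position"],s["ft_force"])
E
```

```text
time_s: 4.92
position: [534.3, 179.3, 192.2]
ee_rot: [[0.0, 1.0, 0.004], [1.0, -0.0, 0.001], [0.001, 0.004, -1.0]]
ft_force: [0.2, -0.2, -1.9]
width: 17.1
grasp_force: 20.0
time_s: 5.18
position: [532.7, 178.8, 188.7]
ee_rot: [[-0.0, 1.0, -0.002], [1.0, 0.0, -0.001], [-0.001, -0.002, -1.0]]
ft_force: [0.4, -0.2, -0.9]
width: 17.2
grasp_force: 20.0
[532.85300152 178.78272528 188.61711322] [-0.72626877 -0.55889243 -1.47040437]
```

View pics/w4.png

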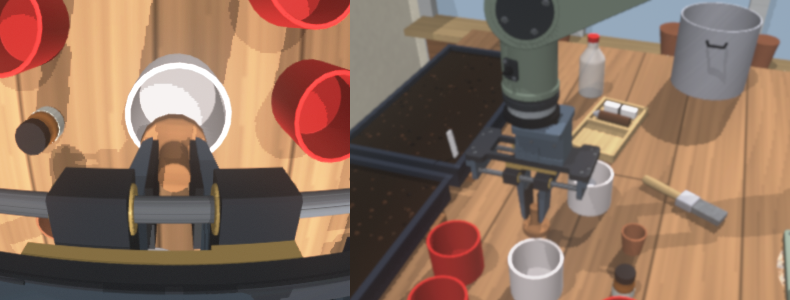

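The tamper hangs upright in the fingers, and its crock stands empty and unmoved. I'll carry it to the tray, passing about 70 mm above the spare crock.

```bash
python3 -m inch '[{"tx":-0.015,"ty":0,"tz":0,"ax":0,"ay":0,"az":0,"hand":1},{"tx":-0.045,"ty":0,"tz":0,"ax":0,"ay":0,"az":0,"hand":1},{"tx":-0.08,"ty":0,"tz":0,"ax":0,"ay":0,"az":0,"hand":1},{"tx":-0.12,"ty":0,"tz":0,"ax":0,"ay":0,"az":0,"hand":1},{"tx":-0.16,"ty":0,"tz":0,"ax":0,"ay":0,"az":0,"hand":1}]'
python3 -m inch '[{"tx":-0.04,"ty":0,"tz":0,"ax":0,"ay":0,"az":0,"hand":1},{"tx":-0.08,"ty":0,"tz":0,"ax":0,"ay":0,"az":0,"hand":1},{"tx":-0.12,"ty":0.002,"tz":0,"ax":0,"ay":0,"az":0,"hand":1},{"tx":-0.16,"ty":0.004,"tz":0,"ax":0,"ay":0,"az":0,"hand":1},{"tx":-0.2,"ty":0.007,"tz":0,"ax":0,"ay":0,"az":0,"hand":1}]'
python3 -m inch '[{"tx":-0.04,"ty":0,"tz":0,"ax":0,"ay":0,"az":0,"hand":1},{"tx":-0.08,"ty":0,"tz":0,"ax":0,"ay":0,"az":0,"hand":1},{"tx":-0.105,"ty":0,"tz":0,"ax":0,"ay":0,"az":0,"hand":1},{"tx":-0.118,"ty":0,"tz":0,"ax":0,"ay":0,"az":0,"hand":1},{"tx":-0.122,"ty":0,"tz":0,"ax":0,"ay":0,"az":0,"hand":1}]'
python3 -m inch '[{"tx":0,"ty":0,"tz":0.03,"ax":0,"ay":0,"az":0,"hand":1},{"tx":0,"ty":0,"tz":0.06,"ax":0,"ay":0,"az":0,"hand":1},{"tx":0,"ty":0,"tz":0.085,"ax":0,"ay":0,"az":0,"hand":1},{"tx":0,"ty":0,"tz":0.09,"ax":0,"ay":0,"az":0,"hand":1},{"tx":0,"ty":0,"tz":0.09,"ax":0,"ay":0,"az":0,"hand":1}]'
python3 -m inch '[{"tx":0,"ty":0,"tz":0,"ax":0,"ay":0,"az":0,"hand":1},{"tx":0,"ty":0,"tz":0,"ax":0,"ay":0,"az":0,"hand":1}]'
python3 - <<'E'
from h import *
cv2.imwrite("pics/w5.png",np.hstack([snapshot("wrist")[100:400,100:500],cv2.resize(snapshot("scene")[120:270,50:250],(400,300))])); s=sense();print(s["position"],s["ft_force"])
E
```

```text
time_s: 5.9
position: [533.0, 16.9, 189.6]
ee_rot: [[0.0, 1.0, -0.001], [1.0, -0.0, -0.001], [-0.001, -0.001, -1.0]]
ft_force: [0.2, -0.8, -0.8]
width: 17.2
grasp_force: 20.0
time_s: 6.52
position: [539.7, -183.1, 189.6]
ee_rot: [[0.001, 1.0, -0.001], [1.0, -0.001, -0.0], [-0.0, -0.001, -1.0]]
ft_force: [-0.4, 0.4, -1.5]
width: 17.1
grasp_force: 20.0
time_s: 7.15
position: [540.3, -303.1, 189.8]
ee_rot: [[0.0, 1.0, -0.0], [1.0, -0.0, 0.001], [0.001, -0.0, -1.0]]
ft_force: [-0.0, 0.2, -1.3]
width: 17.2
grasp_force: 20.0
time_s: 7.78
position: [541.0, -302.5, 100.5]
ee_rot: [[-0.001, 1.0, 0.001], [1.0, 0.001, -0.0], [-0.0, 0.001, -1.0]]
ft_force: [-0.5, -0.4, -0.7]
width: 16.9
grasp_force: 20.0
time_s: 8.02
position: [541.1, -303.2, 101.1]
ee_rot: [[-0.0, 1.0, 0.002], [1.0, 0.0, -0.001], [-0.001, 0.002, -1.0]]
ft_force: [-0.4, 0.5, -1.4]
width: 17.3
grasp_force: 20.0
[ 540.76898407 -303.1807803   100.65937744] [ 0.07063635 -0.35596041 -1.09907046]
```

View pics/w5.png

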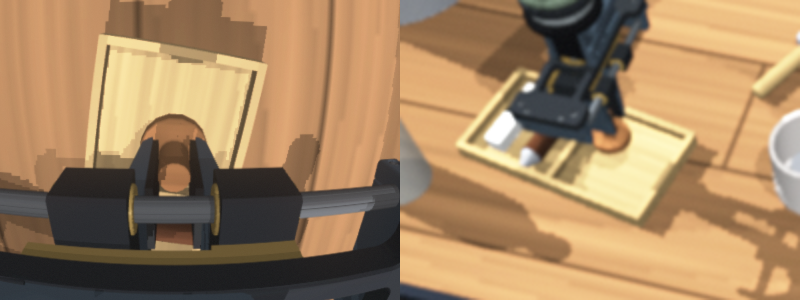

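The tamper is over the empty bay, centred across it. I'll lower it to about 4 mm above the floor, then creep down.

```bash
python3 -m inch '[{"tx":0,"ty":0,"tz":0.015,"ax":0,"ay":0,"az":0,"hand":1},{"tx":0,"ty":0,"tz":0.030,"ax":0,"ay":0,"az":0,"hand":1},{"tx":0,"ty":0,"tz":0.042,"ax":0,"ay":0,"az":0,"hand":1},{"tx":0,"ty":0,"tz":0.048,"ax":0,"ay":0,"az":0,"hand":1},{"tx":0,"ty":0,"tz":0.048,"ax":0,"ay":0,"az":0,"hand":1}]'
python3 -m inch '[{"tx":0,"ty":0,"tz":0.001,"ax":0,"ay":0,"az":0,"hand":1},{"tx":0,"ty":0,"tz":0.002,"ax":0,"ay":0,"az":0,"hand":1},{"tx":0,"ty":0,"tz":0.003,"ax":0,"ay":0,"az":0,"hand":1},{"tx":0,"ty":0,"tz":0.003,"ax":0,"ay":0,"az":0,"hand":1}]'
python3 -m inch '[{"tx":0,"ty":0,"tz":0.0005,"ax":0,"ay":0,"az":0,"hand":1},{"tx":0,"ty":0,"tz":0.001,"ax":0,"ay":0,"az":0,"hand":1},{"tx":0,"ty":0,"tz":0.001,"ax":0,"ay":0,"az":0,"hand":1}]'
```

```text
time_s: 8.75
position: [540.3, -302.9, 51.3]
ee_rot: [[0.0, 1.0, -0.001], [1.0, -0.0, 0.001], [0.001, -0.001, -1.0]]
ft_force: [0.9, 0.4, -0.2]
width: 17.3
grasp_force: 20.0
time_s: 9.25
position: [540.5, -303.0, 49.1]
ee_rot: [[0.0, 1.0, 0.0], [1.0, -0.0, -0.0], [-0.0, 0.0, -1.0]]
ft_force: [-0.7, 0.1, -0.7]
width: 17.0
grasp_force: 20.0
time_s: 9.62
position: [540.6, -303.0, 48.1]
ee_rot: [[-0.0, 1.0, 0.0], [1.0, 0.0, -0.0], [-0.0, 0.0, -1.0]]
ft_force: [-0.7, 0.3, -0.6]
width: 17.6
grasp_force: 20.0
```

```bash
python3 -m inch '[{"tx":0,"ty":0,"tz":0.0005,"ax":0,"ay":0,"az":0,"hand":1},{"tx":0,"ty":0,"tz":0.0005,"ax":0,"ay":0,"az":0,"hand":1},{"tx":0,"ty":0,"tz":0.0005,"ax":0,"ay":0,"az":0,"hand":1}]'
python3 -m inch '[{"tx":0,"ty":0,"tz":0.0005,"ax":0,"ay":0,"az":0,"hand":1},{"tx":0,"ty":0,"tz":0.0005,"ax":0,"ay":0,"az":0,"hand":1},{"tx":0,"ty":0,"tz":0.0005,"ax":0,"ay":0,"az":0,"hand":1}]'
```

```text
time_s: 10.0
position: [540.5, -303.1, 48.0]
ee_rot: [[0.0, 1.0, 0.0], [1.0, -0.0, -0.0], [-0.0, 0.0, -1.0]]
ft_force: [-1.4, 0.5, 5.9]
width: 17.1
grasp_force: 20.0
time_s: 10.38
position: [540.5, -303.1, 48.0]
ee_rot: [[-0.0, 1.0, 0.0], [1.0, 0.0, -0.0], [-0.0, 0.0, -1.0]]
ft_force: [-2.8, 1.5, 8.2]
width: 17.0
grasp_force: 20.0
```

It is on the floor of the bay, with the force rising to 8 N. I'll ease off, open slowly and rise.

```bash
python3 -m inch '[{"tx":0,"ty":0,"tz":-0.0007,"ax":0,"ay":0,"az":0,"hand":1},{"tx":0,"ty":0,"tz":-0.0007,"ax":0,"ay":0,"az":0,"hand":0.6},{"tx":0,"ty":0,"tz":-0.0007,"ax":0,"ay":0,"az":0,"hand":0.45},{"tx":0,"ty":0,"tz":-0.0007,"ax":0,"ay":0,"az":0,"hand":0.25},{"tx":0,"ty":0,"tz":-0.0007,"ax":0,"ay":0,"az":0,"hand":0.25}]'
python3 -m inch '[{"tx":0,"ty":0,"tz":0,"ax":0,"ay":0,"az":0,"hand":0.25},{"tx":0,"ty":0,"tz":-0.01,"ax":0,"ay":0,"az":0,"hand":0.25},{"tx":0,"ty":0,"tz":-0.03,"ax":0,"ay":0,"az":0,"hand":0.25},{"tx":0,"ty":0,"tz":-0.07,"ax":0,"ay":0,"az":0,"hand":0.25},{"tx":0,"ty":0,"tz":-0.11,"ax":0,"ay":0,"az":0,"hand":0.25}]'
python3 -m inch '[{"tx":-0.03,"ty":-0.03,"tz":-0.03,"ax":0,"ay":0,"az":0,"hand":0.25},{"tx":-0.06,"ty":-0.06,"tz":-0.06,"ax":0,"ay":0,"az":0,"hand":0.25},{"tx":-0.08,"ty":-0.08,"tz":-0.06,"ax":0,"ay":0,"az":0,"hand":0.25},{"tx":-0.08,"ty":-0.08,"tz":-0.06,"ax":0,"ay":0,"az":0,"hand":0.25}]'
python3 - <<'E'
from h import *
cv2.imwrite("pics/w6.png",np.hstack([cv2.resize(snapshot("wrist")[60:360,80:480],(400,300)),snapshot("scene")[90:390,50:450]])); s=sense();print(s["position"],s["ft_force"])
E
```

```text
time_s: 11.0
position: [540.6, -303.0, 47.4]
ee_rot: [[-0.0, 1.0, 0.0], [1.0, 0.0, 0.0], [0.0, 0.0, -1.0]]
ft_force: [0.2, -0.2, -0.5]
width: 34.6
grasp_force: 0.0
time_s: 11.62
position: [540.5, -303.0, 159.4]
ee_rot: [[-0.0, 1.0, 0.0], [1.0, 0.0, -0.0], [-0.0, 0.0, -1.0]]
ft_force: [-0.1, -0.5, -0.3]
width: 34.2
grasp_force: 0.0
time_s: 12.12
position: [459.4, -384.2, 218.9]
ee_rot: [[0.003, 1.0, 0.001], [1.0, -0.003, -0.001], [-0.001, 0.001, -1.0]]
ft_force: [0.3, 0.2, -0.3]
width: 34.4
grasp_force: 0.0
[ 460.63631014 -382.68468568  217.94679353] [ 0.38065402 -0.63655042  0.22905659]
```

View pics/w6.png

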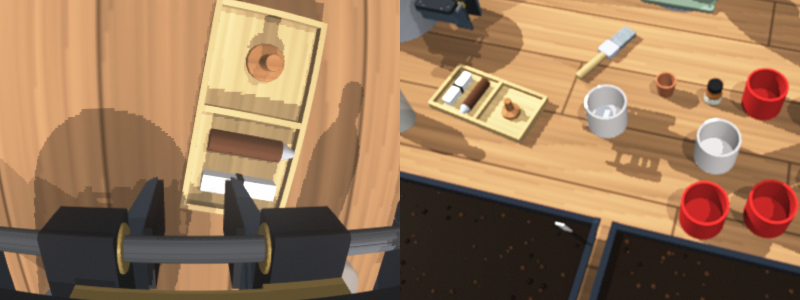

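The tamper stands upright in the middle of the empty bay, both crocks are in place, and the gripper is clear. I'm handing the job in.

```bash
python3 -m inch '[{"tx":0,"ty":0,"tz":0,"ax":0,"ay":0,"az":0,"hand":0.25},{"tx":0,"ty":0,"tz":0,"ax":0,"ay":0,"az":0,"hand":0.25}]'; python3 -c "
from cell import *
print(close_job())"
```

```text
time_s: 12.48
position: [461.1, -382.3, 217.4]
ee_rot: [[-0.001, 1.0, -0.0], [1.0, 0.001, 0.0], [0.0, -0.0, -1.0]]
ft_force: [0.5, -0.1, 0.6]
width: 34.0
grasp_force: 0.0
the job is handed in; nothing more can be done
None
```

The tamper stands upright on its foot in the tray's empty bay, both crocks are where they were, and I handed the job in at about 12.5 s; no verdict was returned.

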